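Reassemble the watch-case holder

TASK

Put the case holder back together: slide the wide plain jaw onto its guide rod first, then the narrower jaw with two pins, each right up against what is behind it, and last push the end cap on, open end first, until it sits tight against the jaws, all three left hanging upright, not twisted round the rod. The rod may be clamped off-centre, so feel your way and press gently (20 N is plenty, 45 N too much for the holder); let go of everything and leave the other things on the bench where they are.

Things in the scene. Friction and masses are not known exactly. Their poses are not given: they have to be found in the camera images.
- holder: Red aluminium case holder, fixed: upright body 110 wide (y) x 45 deep x 100 high, flat front face, base plate 130 x 100, 14 thick, behind that face. Origin on the bench below the middle of the front face; +x into the body, z up. Steel guide rod sticks out of the face along -x. Contact forces on holder and rod, all added up (the ball squeezing the cap is some 15 N of it), must stay below 45 N: push with at most about 15 N.
- holder_face (a point): Point on the holder's front face, mid-width, 75 mm above the bench, at the height of the rod's axis; -x points out along the rod. Rod: 12 mm diameter, 82 mm long, last 4 mm tapering to 7 mm diameter. It is clamped firmly anywhere from 14 mm to one side to 14 mm to the other of this point (along y); that offset is NOT reported: see or feel it. Loads within 45 N do not shift it.
- holder_front (a point): Fixed point 72 mm straight out from holder_face (not shifted with the rod). Level with it a sprung ball stands 3 mm proud of the rod's underside (2 N to start, 4.4 N pushed flush). It grips the end cap only; the jaws' larger bores clear it when about centred on the rod.
- jaw_wide_center (a point): Centre of the wide plain jaw: aluminium block 32 (along its x) x 46 (y) x 50 high, flat top, about 160 g. Round through-bore along its x at its centre, 20 mm diameter with 2 mm chamfers, either end first. Goes on first, against the holder's face; let go, it hangs 4 mm low. The bore is faceted: let go well off the rod's centre line, it stays twisted.
- jaw_pins_center (a point): Centre of the pinned jaw's block: aluminium, 28 (along its x) x 36 (y) x 50 high, with two steel pins 8 mm diameter, 10 mm high on its top; about 120 g. Round through-bore along its x at this centre, 20 mm diameter, 2 mm chamfers, either end first. Goes on second, against the wide jaw; hangs 4 mm low; faceted bore too.
- end_cap_center (a point): Centre of the end cap's block: aluminium, 30 (along its x) x 36 (y) x 44 high, round boss 30 mm diameter, 6 thick on its closed (-x) end; about 100 g. Blind bore along its x at this centre, 14 mm diameter, 25 deep, open at the +x end, 3 mm chamfer. Home when it butts on the pinned jaw, centre 75 mm from the holder's face; passing the ball takes a few N, butting is a further sharp rise.
- board: Teak parts board, fixed, 170 (x) x 310 (y) x 8 mm thick, origin at the centre of its underside. The three parts stand on it in a row along its y about 90 mm apart, in any order, bores roughly along the board's x; the tweezer lies along its near edge.
- tweezer: Steel tweezer, 125 mm long. Loose bystander: leave it where it is.
- ring_dish: White ceramic ring dish, 90 mm diameter, 28 high. Loose bystander: leave it where it is.
- screwdriver: Black screwdriver, 150 mm long, origin under it. Loose bystander: leave it where it is.
- loupe: Black eye loupe, 38 mm diameter, 30 high. Loose bystander: leave it where it is.
- oil_jar: Amber glass jar, 40 mm diameter, 50 high. Loose bystander: leave it where it is.
- case_cushion: Cork disc, 60 mm diameter, 20 high. Loose bystander: leave it where it is.
- sharpening_stone: Grey stone bar, 100 x 30 x 18 mm. Loose bystander: leave it where it is.
Things that resemble listed ones, but are neither listed nor needed, are in the scene too. Leave any red look-alike of the part that bears jaw_pins_center alone.

How it is judged:
By the outcome, as a careful person would: the job done as asked, in the order asked, and still so for the second after the job is handed in, with the robot touching nothing.
It also fails if it takes over 72 s, if anything falls off the work surface, if the arm or the gripper's body presses on something with over 40 N, if the wrist force passes 120 N, or if a joint passes its speed limit or range.

ROBOT

A 7-joint arm with a two-finger parallel gripper is mounted at the origin on the work surface. World frame = base frame: x ahead of the robot, y to its left, z up, the work surface at z = 0. Lengths are in m, angles in rad, forces in N, time in s.
With the tool pointing down it reaches from about 0.4 to 0.9 m from the base axis. Payload 5.6 kg.
Tool frame: the origin (TCP) lies on the centre line of the jaws, within the pads' length; the fingertips stand ahead of it and the grasp point (between the pads) lies 11 mm behind it (env.nose_length is the z of the fingertips in the tool frame, in m); z points along the fingers, y is the direction in which the jaws open and shut (so a half turn about z gives the same grasp; the last joint's range is limited). The gripper opens to 92 mm and grips with 3 to 60 N. Pads are 20 mm wide; open, the fingers measure 128 mm over their backs; the gripper's body (75 mm by 189 mm) begins 69 mm behind the grasp point.
Start: joints at [-0.043, 0.468, -0.012, 1.603, 0.006, 1.071, -0.056], TCP at [0.65, -0, 0.223] pointing down, gripper open.
Joint ranges: [-2.53, 2.53], [-0.31, 2.02], [-1.57, 1.55], [0.28, 2.44], [-1.29, 4.43], [0.15, 1.84], [-2.92, 2.92]. Speed limits (rad/s): [2.57, 2.57, 3.14, 3.14, 3.14, 3.14, 3.14].

INTERFACE

Orientations are given as [roll, pitch, yaw] about the fixed x, y, z axes, in that order (R = Rz(yaw) Ry(pitch) Rx(roll)).
In Python, from plant import monitor, get_image, env, finder gives the robot as it stands. The module is installed in compiled form; this text tells all that it offers.
- The arm moves only by the tool step_arm, never from a script. Its argument "steps" is a list of rows, each a list of 7 numbers: the turn, a rotation vector about the tool's x, y, z normalised to -1 to 1, where 1 is 45 degrees, then the shift along the tool's x, y, z normalised to -1 to 1, where 1 is 0.15 m, then the closure, from -1 (fully open) to 1 (shut). A call has 1 to 12 rows; each row is the pose to reach, as a shift and turn from the pose measured when the call began, along the tool's axes at that moment; what a row does not reach only later rows make up. A row lasts 1/12 s, in which the tool goes at most 41.7 mm and 7.16 degrees, less where a joint would pass 70% of its speed; a pose out of reach is approached as far as the arm can. A call with a number of a shift or a turn outside -1 to 1 is refused whole. A call with a gripper value outside its range is refused whole. The fingers move at their own pace and stop on an object; "force" is the grip in N (left out, the last holds). Time passes only in rows, so rows that repeat a pose let the fingers close. It gives the time, the measured TCP pose, the force and the opening at its end, in the units of the state.
- monitor.sense(): the state, without advancing time (a new reading comes with each control period).
- get_image(name): name is "scene" or "side" or "wrist"; returns a dict with "pixels" (480x640x3 uint8, blue, green, red), "fx", "fy", "cx", "cy" (pixels), "rvec" (rotation vector, rad) and "tvec" (3), from world to camera coordinates, as OpenCV has them. Camera axes: x right, y down, z forward; pixel columns grow to the right and rows downward; lengths in m; the calibration is good to about 2 mm. A picture is of the moment at which its call begins. There is no depth.
- env.hand_in(): hands the job in, once; it reports no verdict.
Trained networks look in a picture, given as the dict that the camera call returned (one of the last four; its "shot" number tells which), for a name from the list of things; names that differ only in an ending like _2 or _b are one class to them, and where a whole thing is asked for, a point or a joint stands for the part that bears it (a point fixed in the world has none). Each returns a list of dicts, best first, with "p" (0 to 1); they miss things now and then, are a little off and sometimes report something else, mostly with a low value. They report only what shows in the picture. A call takes as long as a camera call. They do not tell look-alikes from the thing itself.
- finder.trace(name, picture): "pixels" (480x640 bool, what is visible of it) and "xy" ([column, row] in pixels, amid what is visible of it).
The state is a dict: "clock": time; "qpos": joint angles; "joint_velocities": joint speeds; "tau": joint torques, N m; "position": TCP position; "orientation": TCP orientation; "ft_force": force on the tool from outside, world axes, zero at the start; "moment": the same for the moment, N m; "width": finger opening in m.
Only numpy, scipy, OpenCV 4.12 (cv2) and the standard library are available. Lean on these libraries where they do the work, as an engineer would, in place of code of your own. Each camera call takes 0.05 s, during which the arm holds its last target. There are 200 camera calls.

## Working session

There is one attempt and no reset: what is moved stays moved. The work goes in short steps, Python scripts to look and compute and a tool call to move; the robot and the scene stay as the last step left them, time stands still between calls to the robot, and variables do not carry over. Pictures are saved under pics/ and viewed, about 8 in all and at most 12, crops included, and the job is handed in when it is done.

Besides the shell and the picture viewer there is one more tool, called after "Request:" as name(argument=value, ...), one argument or row to a line, values as JSON. step_arm: Moves the arm, as the interface text tells. Scaled input: -1 to 1 covers 0.15 m each way for a shift and 45 degrees each way for a turn. Its arguments: {"type":"object","properties":{"steps":{"type":"array"},"force":{"type":"number"}},"required":["steps"]}

```bash
mkdir -p pics; cat > h.py <<'E'
import numpy as np, cv2
from plant import monitor, get_image, env, finder
def cam(p): 
    R,_=cv2.Rodrigues(np.array(p["rvec"],float)); return R,np.array(p["tvec"],float).ravel()
def back(p,uv,z=None,axis=2):
    R,t=cam(p); d=R.T@np.array([(uv[0]-p["cx"])/p["fx"],(uv[1]-p["cy"])/p["fy"],1]); c=-R.T@t
    return c+d*(z-c[axis])/d[axis]
def proj(p,X):
    R,t=cam(p); q=(np.atleast_2d(X)@R.T)+t; return np.c_[q[:,0]/q[:,2]*p["fx"]+p["cx"],q[:,1]/q[:,2]*p["fy"]+p["cy"]]
def save(n,im): cv2.imwrite("pics/"+n+".png",im)
E
python3 - <<'E'
from h import *
np.set_printoptions(precision=3,suppress=True)
print(monitor.sense(),env.nose_length)
P={}
for c in("scene","side"):
    p=P[c]=get_image(c); R,t=cam(p); print(c,-R.T@t,R[2]); save(c,p["pixels"])
    for n in("holder","jaw_wide_center","jaw_pins_center","end_cap_center","board"):
        for r in finder.trace(n,p)[:3]:
            z={"holder":.05,"board":.008}.get(n,.033)
            print(n,round(r["p"],2),np.array(r["xy"]),r["pixels"].sum(),back(p,r["xy"],z))
E
```

```text
{'clock': 0.0, 'qpos': array([-0.043,  0.468, -0.012,  1.604,  0.006,  1.071, -0.056]), 'joint_velocities': array([ 0.001, -0.   ,  0.001, -0.001,  0.002, -0.001, -0.001]), 'tau': array([ -0.   , -52.057,  -0.013, -24.375,  -0.057,   0.017,   0.   ]), 'position': array([ 0.649, -0.   ,  0.222]), 'orientation': array([-3.14 ,  0.   ,  1.571]), 'ft_force': array([-0.156, -0.561,  0.336]), 'moment': array([0.017, 0.018, 0.042]), 'width': 0.0919563841219174} 0.008
scene [ 0.975 -0.525  0.827] [-0.391  0.529 -0.753]
holder 0.86 [290.8 359.4] 5121 [ 0.686 -0.219  0.05 ]
jaw_wide_center 0.66 [359.9 194.8] 103 [0.547 0.241 0.033]
jaw_pins_center 0.9 [315.4 232.1] 434 [0.53  0.077 0.033]
jaw_pins_center 0.72 [285.9 272.9] 503 [ 0.547 -0.056  0.033]
jaw_pins_center 0.47 [225.6 246.3] 351 [ 0.389 -0.073  0.033]
end_cap_center 0.78 [336.8 205.9] 360 [0.522 0.177 0.033]
board 0.96 [322.3 223.3] 3782 [0.513 0.129 0.008]
board 0.58 [395.5 282.7] 1110 [0.744 0.071 0.008]
side [0.069 0.644 0.816] [ 0.468 -0.559 -0.684]
holder 0.84 [352.7 192.9] 1953 [ 0.66  -0.192  0.05 ]
jaw_wide_center 0.81 [264.  328.1] 740 [0.54  0.26  0.033]
jaw_pins_center 0.89 [329.5 280.6] 460 [0.52  0.077 0.033]
jaw_pins_center 0.81 [359.6 246. ] 396 [ 0.535 -0.055  0.033]
end_cap_center 0.55 [299.7 305.9] 498 [0.523 0.172 0.033]
board 0.73 [306.7 332.3] 7884 [0.48  0.2   0.008]
```

View pics/scene.png

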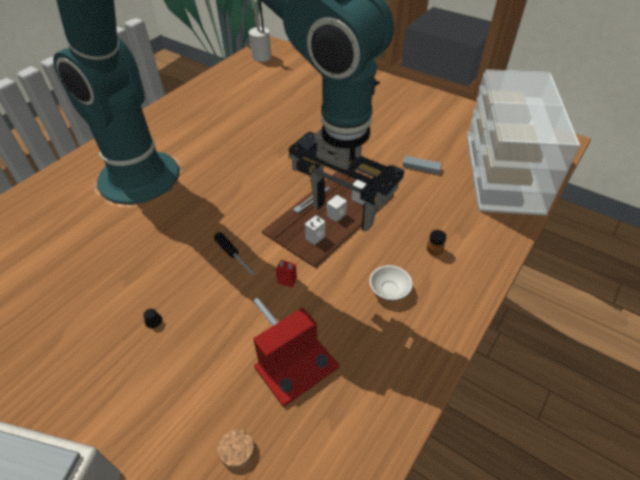

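View pics/side.png

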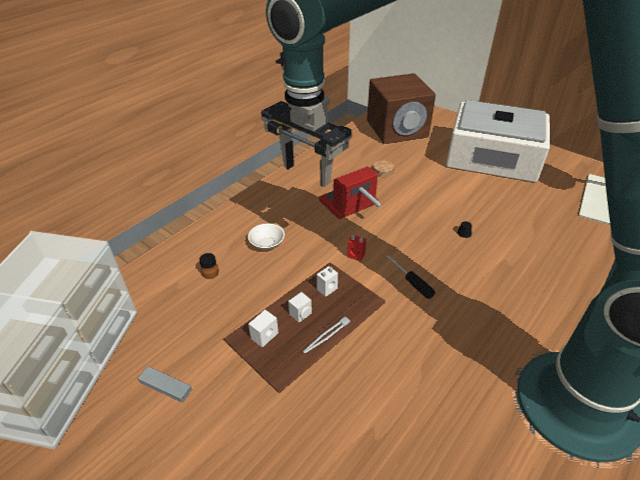

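The side view shows the three white parts on the board: the wide jaw at (264,328), the end cap at (300,306) with its boss toward the robot, and the pinned jaw at (328,281). The red look-alike is at (357,246) and should be left alone. The holder is at (352,193), with its rod tip at about (380,205).

Candidates for the pinned jaw are the white part at side (328,281) and the red look-alike at (357,246). I choose the white one on the board. Next I'll check it in a close crop.

```bash
python3 - <<'E'
from h import *
a=get_image("side");b=get_image("scene");w=get_image("wrist")
R,t=cam(w);print(-R.T@t,R)
def crop(im,x,y,wd,hg): return cv2.resize(im[y:y+hg,x:x+wd],(400,300),interpolation=cv2.INTER_CUBIC)
A,B,W=a["pixels"],b["pixels"],w["pixels"]
save("m1",np.vstack([np.hstack([crop(A,310,155,80,60),crop(B,240,295,120,90)]),np.hstack([crop(A,240,255,120,90),crop(W,0,0,640,480)])]))
E
```

```text
[0.64973061 0.07862055 0.3859245 ] [[ 9.99999595e-01  1.68886793e-04  8.84421687e-04]
 [-8.42817780e-05 -9.60381748e-01  2.78687803e-01]
 [ 8.96449134e-04 -2.78687765e-01 -9.60381344e-01]]
```

View pics/m1.png

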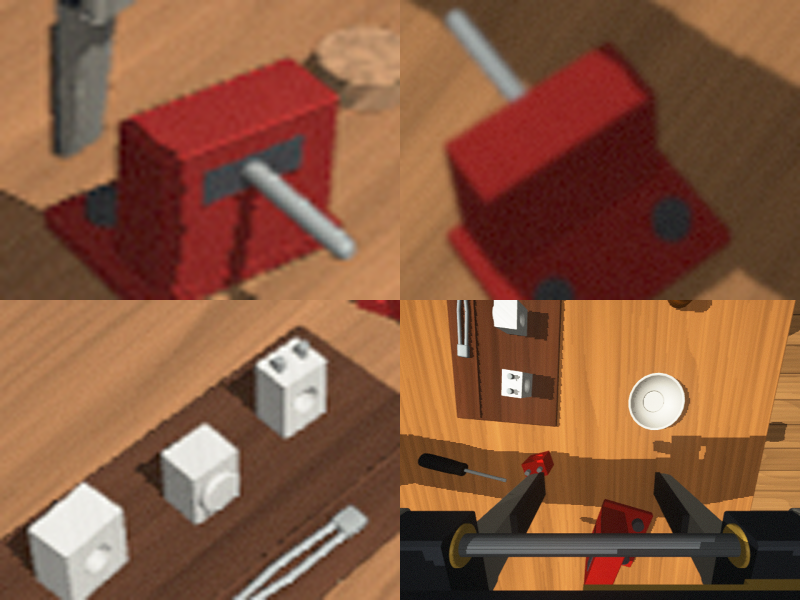

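The crops show the wide jaw with no pins and a large bore at lower left, the end cap with its boss toward the robot in the middle, and the white pinned jaw at upper right. The rod is visible in both views, so I can work out its position.

```bash
python3 - <<'E'
from h import *
np.set_printoptions(precision=4,suppress=True)
a=get_image("side");b=get_image("scene")
A=lambda x,y:(310+x/5,155+y/5); B=lambda x,y:(240+(x-400)*.3,295+y*.3); C=lambda x,y:(240+x*.3,255+(y-300)*.3)
print("side rod base,tip",back(a,A(250,170),.075),back(a,A(345,247),.075))
print("scene rod edge,tip",back(b,B(518,95),.075),back(b,B(454,15),.075))
print("scene top FL FR BR BL",*[back(b,B(*q),.1) for q in((447,147),(605,45),(655,97),(490,205))])
print("side top FL FR BR BL",*[back(a,A(*q),.1) for q in((187,157),(338,100),(288,58),(122,122))])
# part tops: wide, cap, pins
for n,z,qs in(("wide",.058,((30,545),(82,588),(127,530),(80,485))),("cap",.052,((162,462),(196,483),(240,450),(205,425))),("pins",.058,((255,370),(288,392),(327,350),(293,333)))):
    P=np.array([back(a,C(*q),z) for q in qs]); print(n,P[:,:2].tolist(),P.mean(0))
E
```

```text
side rod base,tip [ 0.6361 -0.1894  0.075 ] [ 0.5625 -0.1681  0.075 ]
scene rod edge,tip [ 0.627  -0.1865  0.075 ] [ 0.5626 -0.1652  0.075 ]
scene top FL FR BR BL [ 0.6278 -0.244   0.1   ] [ 0.6578 -0.1452  0.1   ] [ 0.6998 -0.1568  0.1   ] [ 0.6678 -0.2574  0.1   ]
side top FL FR BR BL [ 0.6475 -0.1501  0.1   ] [ 0.6178 -0.2381  0.1   ] [ 0.6598 -0.2528  0.1   ] [ 0.691  -0.1529  0.1   ]
wide [[0.5467075412532695, 0.2917369378095781], [0.5021664892789167, 0.2940632399947984], [0.5107844993752524, 0.24793802568307866], [0.5557974913074081, 0.2413725513591396]] [0.5289 0.2688 0.058 ]
cap [[0.5336123694415945, 0.19323069735856208], [0.5065500274110266, 0.19229440163442507], [0.5029840142023497, 0.15544836524753658], [0.5332101835682688, 0.15384534722086102]] [0.5191 0.1737 0.052 ]
pins [[0.535838016267331, 0.10201748831522761], [0.5073566823229856, 0.10333139649192069], [0.511214519340182, 0.058529801835474404], [0.5380894785210035, 0.06056363898313566]] [0.5231 0.0811 0.058 ]
```

Request:
step_arm(
  steps=[
    [0,0,1,0.9,-0.4,0,-0.5],
    [0,0,1,0.9,-0.4,0,-0.5],
    [0,0,1,0.9,-0.4,0,-0.5],
    [0,0,1,0.9,-0.4,0,-0.5],
    [0,0,1,0.9,-0.4,0,-0.5],
    [0,0,1,0.9,-0.4,0,-0.5],
    [0,0,1,0.9,-0.4,0,-0.5],
  ],
)

```text
clock: 1.43
position: [0.5898, 0.1358, 0.2228]
orientation: [3.141, -0.0, 0.781]
ft_force: [-0.1, -0.9, -0.5]
width: 0.0689
```

Request:
step_arm(
  steps=[
    [0,0,1,0.14,-0.85,0,-0.5],
    [0,0,1,0.14,-0.85,0,-0.5],
    [0,0,1,0.14,-0.85,0,-0.5],
    [0,0,1,0.14,-0.85,0,-0.5],
    [0,0,1,0.14,-0.85,0,-0.5],
    [0,0,1,0.14,-0.85,0,-0.5],
    [0,0,1,0.14,-0.85,0,-0.5],
  ],
)

```text
clock: 2.02
position: [0.5146, 0.2417, 0.223]
orientation: [3.142, -0.001, -0.009]
ft_force: [-0.2, 0.6, 0.0]
width: 0.0686
```

```bash
cat > tops.py <<'E'
from h import *
import sys
np.set_printoptions(precision=4,suppress=True)
def top(p,mask,z):
    g=p["pixels"].astype(int); 
    return g
if __name__=="__main__":
    w=get_image("wrist"); s=monitor.sense(); print(s["position"],s["orientation"],s["qpos"])
    im=w["pixels"].copy()
    for n in("jaw_wide_center","jaw_pins_center","end_cap_center"):
        for r in finder.trace(n,w)[:2]:
            m=r["pixels"].astype(np.uint8); print(n,round(r["p"],2),r["xy"],m.sum(),back(w,r["xy"],.05))
            c,_=cv2.findContours(m,0,1); cv2.drawContours(im,c,-1,(0,255,0),1)
    save(sys.argv[1],im)
E
python3 tops.py w2
```

```text
[0.5148 0.2415 0.2229] [ 3.1415 -0.0007 -0.0092] [-0.6582  0.3282  0.1984  1.8182 -0.075   1.0019 -2.0096]
jaw_wide_center 0.81 [297.1, 192.4] 1957 [0.5429 0.2622 0.05  ]
jaw_pins_center 0.98 [481.4, 205.2] 1925 [0.529  0.0848 0.05  ]
jaw_pins_center 0.76 [609.2, 187.1] 2656 [ 0.5455 -0.0347  0.05  ]
end_cap_center 0.66 [388.7, 210.2] 1657 [0.5249 0.1739 0.05  ]
```

View pics/w2.png

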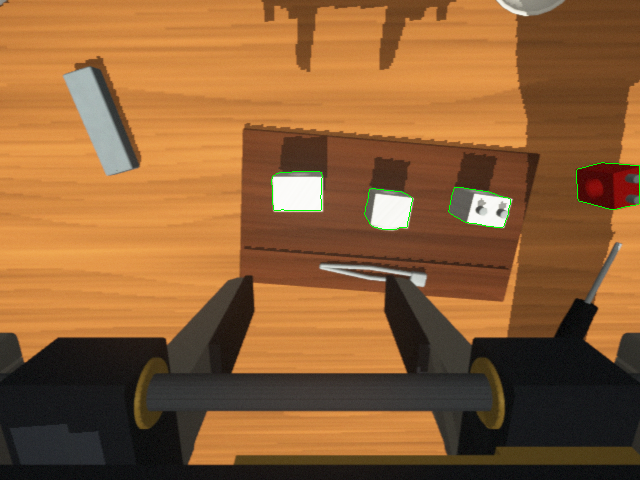

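The wrist view shows all three white parts: the wide jaw top at about (298,192), the end cap at (390,210) and the pinned jaw at (490,210). The tweezer is below them and the red look-alike is at (609,187). Now I'll fit the bright tops.

```bash
cat > tops.py <<'E'
from h import *
np.set_printoptions(precision=4,suppress=True)
def tops(w):
    g=w["pixels"].min(2)
    for n,z in(("jaw_wide_center",.058),("jaw_pins_center",.058),("end_cap_center",.052)):
        for r in finder.trace(n,w)[:1]:
            m=(cv2.dilate(r["pixels"].astype(np.uint8),np.ones((5,5)))>0)&(g>165)
            m=cv2.morphologyEx(m.astype(np.uint8),cv2.MORPH_OPEN,np.ones((3,3)))
            c,_=cv2.findContours(m,0,1); c=cv2.convexHull(max(c,key=cv2.contourArea))[:,0,:]
            P=np.array([back(w,q,z)[:2]for q in c]); rc=cv2.minAreaRect((P*1000).astype(np.float32))
            print(n,round(r["p"],2),"c,size,ang",rc)
if __name__=="__main__":
    s=monitor.sense(); print(s["position"],s["orientation"]); tops(get_image("wrist"))
E
python3 tops.py
```

```text
[0.5149 0.2413 0.2228] [ 3.1416 -0.0005 -0.0019]
jaw_wide_center 0.64 c,size,ang ((542.47412109375, 261.44775390625), (46.500633239746094, 31.83650779724121), 89.90177154541016)
jaw_pins_center 0.76 c,size,ang ((525.4326171875, 80.66343688964844), (36.96044921875, 28.275428771972656), 81.68856811523438)
end_cap_center 0.8 c,size,ang ((522.8490600585938, 171.95611572265625), (36.53009796142578, 34.1646614074707), 83.42345428466797)
```

Request:
step_arm(
  steps=[
    [0,0,0,0.183,-0.133,0.3,-0.5],
    [0,0,0,0.183,-0.133,0.8,-0.5],
    [0,0,0,0.183,-0.133,0.8,-0.5],
    [0,0,0,0.183,-0.133,0.8,-0.5],
    [0,0,0,0.183,-0.133,0.8,-0.5],
    [0,0,0,0.183,-0.133,0.8,-0.5],
  ],
)

```text
clock: 2.92
position: [0.5434, 0.2609, 0.1042]
orientation: [-3.141, -0.002, -0.004]
ft_force: [0.6, -0.7, 0.3]
width: 0.069
```

Request:
step_arm(
  steps=[
    [0,0,0,0,0,0.53,-0.5],
    [0,0,0,0,0,0.53,-0.5],
    [0,0,0,0,0,0.53,-0.5],
    [0,0,0,0,0,0.53,-0.5],
    [0,0,0,0,0,0.53,0.2],
    [0,0,0,0,0,0.53,0.2],
    [0,0,0,0,0,0.53,0.2],
    [0,0,0,0,0,0.53,0.2],
    [0,0,0,0,0,0.53,0.2],
    [0,0,0,0,0,0.53,0.2],
  ],
  force=30,
)

```text
clock: 3.75
position: [0.5449, 0.2617, 0.0271]
orientation: [-3.139, -0.005, -0.004]
ft_force: [-0.1, -0.1, 8.6]
width: 0.0457
```

Request:
step_arm(
  steps=[
    [0,0,0,0,0,-0.25,0.2],
    [0,0,0,0,0,-0.5,0.2],
    [0,0,0,0,0,-0.85,0.2],
    [0,0,0,0,0,-0.85,0.2],
    [0,0,0,0,0,-0.85,0.2],
  ],
)

```text
clock: 4.17
position: [0.5467, 0.2626, 0.1593]
orientation: [-3.135, -0.012, -0.004]
ft_force: [-0.9, -0.8, -1.3]
width: 0.046
```

```bash
python3 - <<'E'
from h import *
s=monitor.sense(); print(s["position"],s["orientation"],s["ft_force"],s["width"])
w=get_image("wrist"); im=w["pixels"]
for n in("jaw_wide_center","holder"):
    for r in finder.trace(n,w)[:2]: print(n,r["p"],r["xy"])
save("w3",cv2.resize(im[120:],None,fx=1.2,fy=1.2))
E
```

```text
[0.54667366 0.26260974 0.15927811] [-3.13474749 -0.01182581 -0.00376401] [-0.8714119  -0.76888725 -1.31181448] 0.04601888977997734
jaw_wide_center 0.68 [319.1, 316.6]
```

View pics/w3.png

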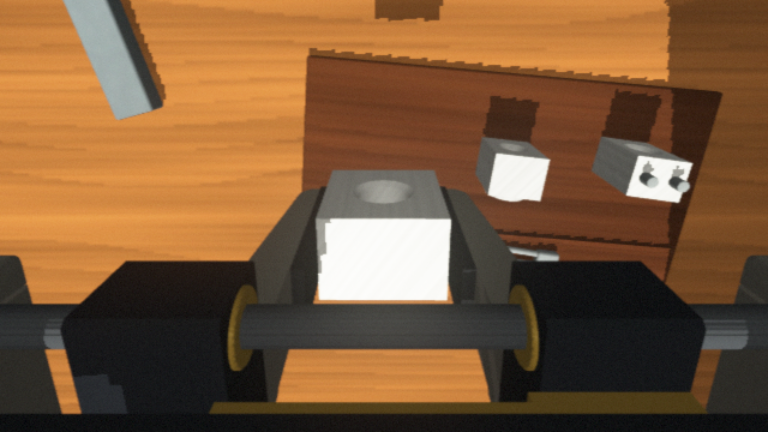

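Request:
step_arm(
  steps=[
    [-0.008,-0.015,0,-0.1,0.3,0,0.2],
    [-0.008,-0.015,0,-0.2,0.6,0,0.2],
    [-0.008,-0.015,0,-0.2,1,0,0.2],
    [-0.008,-0.015,0,-0.2,1,0,0.2],
    [-0.008,-0.015,0,-0.2,1,0,0.2],
  ],
)

```text
clock: 4.73
position: [0.5104, 0.1029, 0.1506]
orientation: [3.131, 0.015, -0.013]
ft_force: [-0.5, -0.3, -1.9]
width: 0.0457
```

Request:
step_arm(
  steps=[
    [0,0,0.1,0,0.3,0,0.2],
    [0,0,0.2,0,0.6,0,0.2],
    [0,0,0.36,0,0.9,0,0.2],
    [0,0,0.36,0,0.9,0,0.2],
    [0,0,0.36,0,0.9,0,0.2],
  ],
)

```text
clock: 5.15
position: [0.5069, -0.0377, 0.1502]
orientation: [3.124, 0.014, -0.304]
ft_force: [0.0, -0.5, -1.6]
width: 0.0459
```

Request:
step_arm(
  steps=[
    [0.022,0.018,0,0.1,0.25,-0.03,0.2],
    [0.022,0.018,0.01,0.2,0.5,-0.03,0.2],
    [0.022,0.018,0.01,0.28,0.715,-0.03,0.2],
    [0.022,0.018,0.01,0.28,0.715,-0.03,0.2],
    [0.022,0.018,0.01,0.28,0.715,-0.03,0.2],
    [0.022,0.018,0.01,0.28,0.715,-0.03,0.2],
  ],
)

```text
clock: 5.65
position: [0.5143, -0.151, 0.1544]
orientation: [3.141, 0.003, -0.311]
ft_force: [0.2, 0.5, -2.2]
width: 0.0457
```

```bash
python3 - <<'E'
from h import *
s=monitor.sense(); print(s["position"],s["orientation"],s["ft_force"],s["qpos"])
w=get_image("wrist"); im=w["pixels"]
save("w4",im)
E
```

```text
[ 0.51427423 -0.15095899  0.1544375 ] [ 3.14118643e+00  3.04518115e-03 -3.11010469e-01] [ 0.15720763  0.47166117 -2.24244123] [-0.08602086  0.37228659  0.3792262   1.96141744 -0.18089472  0.84345084
 -1.49095196]
```

View pics/w4.png

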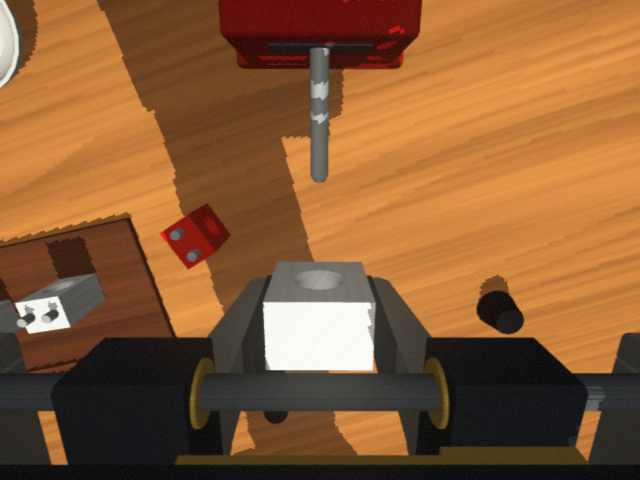

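The view shows the rod running from about (319,48) to (319,181), straight ahead of the held jaw, whose bore is at (320,279). Yaw and lateral alignment look good, so I'll put numbers on them.

```bash
cat > rod.py <<'E'
from h import *
np.set_printoptions(precision=4,suppress=True)
w=get_image("wrist"); s=monitor.sense(); im=w["pixels"].astype(int); print(w["cx"],w["fx"],s["position"],s["orientation"])
# rod edges by saturation: rod is grey
sat=im.max(2)-im.min(2); L=[]
for v in range(60,176,5):
    u=np.where(sat[v,290:350]<22)[0]
    if len(u)>8: L.append(((u.min()+u.max())/2+290,v,len(u)))
L=np.array(L);print(L.tolist()[::4])
P=np.array([back(w,q[:2],.075)[:2] for q in L]); d=P[0]-P[-1]
f=cv2.fitLine(P.astype(np.float32),cv2.DIST_HUBER,0,.01,.01).ravel(); 
if f[0]<0: f[:2]*=-1
yaw=np.arctan2(f[1],f[0]); print("rod yaw",yaw,"pt",f[2:], "tip",back(w,(319.5,181),.075),"base",back(w,(319,48),.075))
c=s["position"][:2]; n=np.array([-f[1],f[0]]); print("TCP lateral off (left +)",(c-f[2:])@n, "along to tip",(back(w,(319.5,181),.075)[:2]-c)@f[:2])
# face bottom/ top edges
for a,b,z in(((238,66),(403,66),0.0),):print(back(w,a,z),back(w,b,z))
E
python3 rod.py
```

```text
318.9086827402492 353.0274907087494 [ 0.5147 -0.1502  0.155 ] [ 3.1415  0.002  -0.309 ]
[[320.0, 60.0, 19.0], [320.5, 80.0, 18.0], [320.5, 100.0, 18.0], [320.0, 120.0, 17.0], [320.0, 140.0, 17.0], [320.0, 160.0, 15.0]]
rod yaw -0.3141002 pt [ 0.5949 -0.1771] tip [ 0.5616 -0.166   0.075 ] base [ 0.6396 -0.1905  0.075 ]
TCP lateral off (left +) 0.0007576494393960342 along to tip 0.04946389253748829
[ 0.6626 -0.1282  0.    ] [ 0.6214 -0.257   0.    ]
```

Request:
step_arm(
  steps=[
    [0,0.003,0.003,0,0.005,0.2,0.2],
    [0,0.003,0.003,0,0.005,0.4,0.2],
    [0,0.003,0.003,0,0.005,0.575,0.2],
    [0,0.003,0.003,0,0.005,0.575,0.2],
    [0,0.003,0.003,0,0.005,0.575,0.2],
    [0,0.003,0.003,0,0.005,0.575,0.2],
  ],
)

```text
clock: 6.25
position: [0.5153, -0.1503, 0.0698]
orientation: [-3.141, -0.002, -0.31]
ft_force: [0.7, -0.8, -1.3]
width: 0.0459
```

Request:
step_arm(
  steps=[
    [0,0,0,0.1,0.006,0.004,0.2],
    [0,0,0,0.18,0.006,0.004,0.2],
    [0,0,0,0.25,0.006,0.004,0.2],
    [0,0,0,0.32,0.006,0.004,0.2],
    [0,0,0,0.4,0.006,0.004,0.2],
    [0,0,0,0.5,0.006,0.004,0.2],
    [0,0,0,0.6,0.006,0.004,0.2],
    [0,0,0,0.65,0.006,0.004,0.2],
    [0,0,0,0.65,0.006,0.004,0.2],
  ],
)

```text
clock: 7.0
position: [0.6104, -0.1813, 0.0713]
orientation: [-3.141, -0.006, -0.309]
ft_force: [-0.2, -0.1, -1.8]
width: 0.0458
```

Request:
step_arm(
  steps=[
    [0,-0.007,0,0.03,0.006,0.012,0.2],
    [0,-0.007,0,0.06,0.006,0.012,0.2],
    [0,-0.007,0,0.075,0.006,0.012,0.2],
    [0,-0.007,0,0.085,0.006,0.012,0.2],
    [0,-0.007,0,0.085,0.006,0.012,0.2],
  ],
)

```text
clock: 7.42
position: [0.6223, -0.186, 0.0695]
orientation: [-3.141, -0.0, -0.309]
ft_force: [0.9, -0.0, -1.4]
width: 0.0456
```

Request:
step_arm(
  steps=[
    [0,0,0,0.007,0,0,0.2],
    [0,0,0,0.014,0,0,0.2],
    [0,0,0,0.021,0,0,0.2],
    [0,0,0,0.028,0,0,0.2],
    [0,0,0,0.028,0,0,0.2],
  ],
)

```text
clock: 7.83
position: [0.626, -0.1872, 0.0694]
orientation: [-3.141, 0.001, -0.309]
ft_force: [-0.2, 0.8, -0.9]
width: 0.0458
```

Request:
step_arm(
  steps=[
    [0,0,0,0.006,0,0,0.2],
    [0,0,0,0.012,0,0,0.2],
    [0,0,0,0.018,0,0,0.2],
  ],
)

```text
clock: 8.08
position: [0.6259, -0.1872, 0.0688]
orientation: [-3.141, 0.007, -0.31]
ft_force: [-9.4, 3.2, 2.9]
width: 0.0457
```

Request:
step_arm(
  steps=[
    [0,-0.009,0,0.004,0,0.01,0.2],
    [0,-0.009,0,0.004,0,0.02,0.2],
    [0,-0.009,0,0.004,0,0.02,0.2],
    [0,-0.009,0,0.004,0,0.02,-0.3],
    [0,-0.009,0,0.004,0,0.02,-0.3],
    [0,-0.009,0,0.004,0,0.02,-0.3],
    [0,-0.009,0,0.004,0,0.02,-0.3],
    [0,-0.009,0,0.004,0,0.02,-0.3],
  ],
)

```text
clock: 8.75
position: [0.6271, -0.1876, 0.0661]
orientation: [-3.141, 0.013, -0.309]
ft_force: [0.1, -0.3, -0.7]
width: 0.0597
```

Request:
step_arm(
  steps=[
    [0,-0.016,0,0,0,-0.2,-0.4],
    [0,-0.016,0,0,0,-0.4,-0.5],
    [0,-0.016,0,-0.2,0,-0.65,-0.5],
    [0,-0.016,0,-0.5,0,-0.65,-0.5],
    [0,-0.016,0,-0.7,0,-0.65,-0.5],
    [0,-0.016,0,-0.7,0,-0.65,-0.5],
  ],
)

```text
clock: 9.25
position: [0.5209, -0.154, 0.1646]
orientation: [-3.139, 0.032, -0.31]
ft_force: [0.7, -0.7, -0.7]
width: 0.069
```

```bash
python3 - <<'E'
from h import *
s=monitor.sense(); print(s["position"],s["orientation"])
w=get_image("wrist"); a=get_image("side")
W=cv2.resize(w["pixels"][0:240,160:480],(800,600)) 
save("w5",np.vstack([cv2.resize(w["pixels"][0:240,160:480],(480,360)),cv2.resize(a["pixels"][160:220,310:390],(480,240)[:2])])[:600])
E
```

```text
[ 0.52087629 -0.15404059  0.16459837] [-3.13914016  0.03198584 -0.31039714]
```

View pics/w5.png

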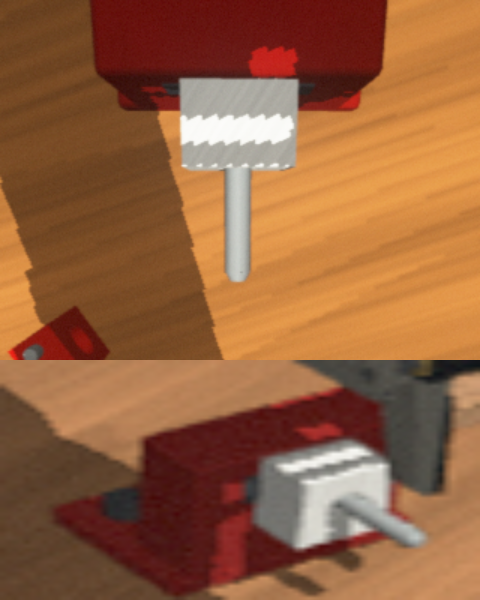

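The wide jaw sits flush against the holder face and upright on the rod, with its top edges parallel to the holder. Next is the pinned jaw.

Request:
step_arm(
  steps=[
    [-0.003,0.04,-0.1,-0.12,-0.25,0,-0.5],
    [-0.003,0.04,-0.21,-0.22,-0.5,0,-0.5],
    [-0.003,0.04,-0.21,-0.22,-0.75,0,-0.5],
    [-0.003,0.04,-0.21,-0.22,-0.75,0,-0.5],
    [-0.003,0.04,-0.21,-0.22,-0.75,0,-0.5],
  ],
)

```text
clock: 9.77
position: [0.5327, -0.0361, 0.1669]
orientation: [-3.14, -0.009, -0.14]
ft_force: [-0.3, -0.2, 0.5]
width: 0.0691
```

Request:
step_arm(
  steps=[
    [0,-0.011,0,-0.08,-0.25,0,-0.5],
    [0,-0.011,0,-0.158,-0.5,0,-0.5],
    [0,-0.011,0,-0.158,-0.764,0,-0.5],
    [0,-0.011,0,-0.158,-0.764,0.15,-0.5],
    [0,-0.011,0,-0.158,-0.764,0.15,-0.5],
    [0,-0.011,0,-0.158,-0.764,0.15,-0.5],
  ],
)

```text
clock: 10.27
position: [0.5257, 0.079, 0.1435]
orientation: [3.141, 0.001, -0.142]
ft_force: [-0.2, -1.4, 0.4]
width: 0.0691
```

```bash
python3 tops.py
```

```text
[0.5257 0.079  0.1435] [ 3.1406  0.0006 -0.1416]Traceback (most recent call last):
  File "tops.py", line 13, in <module>
    s=monitor.sense(); print(s["position"],s["orientation"]); tops(get_image("wrist"))
                                                              ~~~~^^^^^^^^^^^^^^^^^^^^
  File "tops.py", line 9, in tops
    c,_=cv2.findContours(m,0,1); c=cv2.convexHull(max(c,key=cv2.contourArea))[:,0,:]
                                                  ~~~^^^^^^^^^^^^^^^^^^^^^^^
ValueError: max() iterable argument is empty
```

Request:
step_arm(
  steps=[
    [0,0,0,0,-0.011,0.25,-0.5],
    [0,0,0,0,-0.011,0.5,-0.5],
    [0,0,0,0,-0.011,0.78,-0.5],
    [0,0,0,0,-0.011,0.78,-0.5],
    [0,0,0,0,-0.011,0.78,-0.5],
    [0,0,0,0,-0.011,0.78,-0.5],
  ],
)

```text
clock: 10.87
position: [0.5288, 0.0792, 0.0299]
orientation: [-3.141, -0.005, -0.145]
ft_force: [0.5, 0.0, 0.3]
width: 0.0687
```

Request:
step_arm(
  steps=[
    [0,0,0,0,0,0,0.35],
    [0,0,0,0,0,0,0.35],
    [0,0,0,0,0,0,0.35],
    [0,0,0,0,0,0,0.35],
    [0,0,0,0,0,0,0.35],
    [0,0,0,0,0,0,0.35],
  ],
  force=30,
)

```text
clock: 11.37
position: [0.5292, 0.0795, 0.0308]
orientation: [-3.14, -0.006, -0.145]
ft_force: [-0.5, 0.8, 7.0]
width: 0.036
```

Request:
step_arm(
  steps=[
    [0,0,0,0,0,0,-0.3],
    [0,0,0,0,0,0,-0.3],
    [0,0,0,0,0,0,-0.3],
    [0,-0.008,0,-0.04,-0.006,0.015,-0.3],
    [0,-0.008,0,-0.04,-0.006,0.015,-0.3],
    [0,-0.008,0,-0.04,-0.006,0.015,-0.3],
  ],
)

```text
clock: 11.87
position: [0.5227, 0.0813, 0.0281]
orientation: [-3.14, 0.002, -0.145]
ft_force: [-0.2, -0.3, 0.3]
width: 0.0593
```

Request:
step_arm(
  steps=[
    [0,0,0,0,0,0,0.35],
    [0,0,0,0,0,0,0.35],
    [0,0,0,0,0,0,0.35],
    [0,0,0,0,0,0,0.35],
  ],
  force=30,
)

```text
clock: 12.2
position: [0.5228, 0.0813, 0.0281]
orientation: [-3.14, 0.001, -0.145]
ft_force: [0.0, 0.1, -1.1]
width: 0.036
```

Request:
step_arm(
  steps=[
    [0,0,0,0,0,-0.25,0.35],
    [0,0,0,0,0,-0.5,0.35],
    [0,0,0,0,0,-0.87,0.35],
    [0,0,0.1,0,0.3,-0.87,0.35],
    [0,0,0.21,0,0.6,-0.87,0.35],
    [0,0,0.21,0,0.75,-0.87,0.35],
    [0,0,0.21,0,0.75,-0.87,0.35],
  ],
)

```text
clock: 12.78
position: [0.5056, -0.0374, 0.1593]
orientation: [3.14, 0.0, -0.319]
ft_force: [-0.4, 0.3, -0.8]
width: 0.0357
```

Request:
step_arm(
  steps=[
    [0,0,-0.01,0.1,0.25,0,0.35],
    [0,0,-0.01,0.2,0.5,0,0.35],
    [0,0,-0.01,0.297,0.7,0,0.35],
    [0,0,-0.01,0.297,0.7,0,0.35],
    [0,0,-0.01,0.297,0.7,0,0.35],
    [0,0,-0.01,0.297,0.7,0,0.35],
  ],
)

```text
clock: 13.28
position: [0.5146, -0.1505, 0.159]
orientation: [3.141, 0.001, -0.312]
ft_force: [0.4, 0.1, -1.2]
width: 0.0359
```

```bash
python3 - <<'E'
from h import *
s=monitor.sense(); print(s["position"],s["orientation"])
w=get_image("wrist"); save("w6",w["pixels"][:420])
E
```

```text
[ 0.5146278  -0.15048339  0.15899233] [ 3.14076521e+00  1.23767628e-03 -3.11589560e-01]
```

View pics/w6.png

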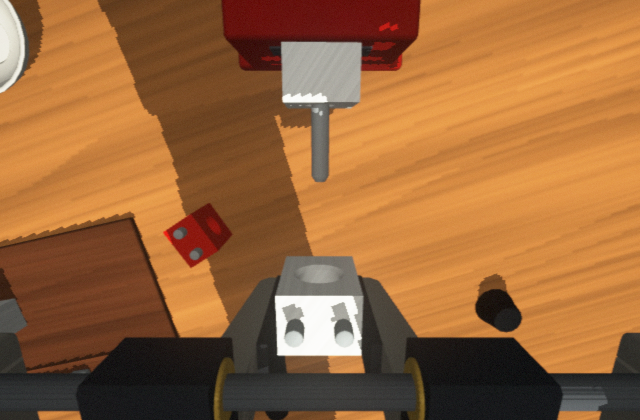

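The pinned jaw is held squarely, with its bore at (319,272) in line with the rod at (320,181).

Request:
step_arm(
  steps=[
    [0,0.002,0,0,0.006,0.2,0.35],
    [0,0.002,0,0,0.006,0.4,0.35],
    [0,0.002,0,0,0.006,0.6,0.35],
    [0,0.002,0,0,0.006,0.6,0.35],
    [0,0.002,0,0,0.006,0.6,0.35],
    [0,0.002,0,0,0.006,0.6,0.35],
  ],
)

```text
clock: 13.83
position: [0.5154, -0.15, 0.0702]
orientation: [3.141, -0.002, -0.309]
ft_force: [0.5, 0.9, -1.3]
width: 0.0361
```

Request:
step_arm(
  steps=[
    [0,0,0,0.08,0.008,0.006,0.35],
    [0,0,0,0.15,0.008,0.006,0.35],
    [0,0,0,0.22,0.008,0.006,0.35],
    [0,0,0,0.3,0.008,0.006,0.35],
    [0,0,0,0.38,0.008,0.006,0.35],
    [0,0,0,0.45,0.008,0.008,0.35],
    [0,0,0,0.47,0.008,0.008,0.35],
    [0,0,0,0.47,0.008,0.008,0.35],
  ],
)

```text
clock: 14.5
position: [0.584, -0.1726, 0.0711]
orientation: [-3.141, -0.006, -0.308]
ft_force: [-0.4, 0.2, -0.2]
width: 0.0361
```

Request:
step_arm(
  steps=[
    [0,-0.007,0,0.02,0.006,0.01,0.35],
    [0,-0.007,0,0.03,0.006,0.01,0.35],
    [0,-0.007,0,0.04,0.006,0.01,0.35],
    [0,-0.007,0,0.046,0.006,0.01,0.35],
    [0,-0.007,0,0.052,0.006,0.01,0.35],
  ],
)

```text
clock: 14.92
position: [0.591, -0.1758, 0.0697]
orientation: [-3.141, 0.0, -0.308]
ft_force: [1.3, 0.1, -0.2]
width: 0.036
```

Request:
step_arm(
  steps=[
    [0,0,0,0.007,0,0,0.35],
    [0,0,0,0.014,0,0,0.35],
    [0,0,0,0.018,0,0,0.35],
  ],
)

```text
clock: 15.17
position: [0.5931, -0.1765, 0.0695]
orientation: [-3.141, 0.002, -0.308]
ft_force: [-2.2, -0.0, 1.2]
width: 0.0362
```

Request:
step_arm(
  steps=[
    [0,0,0,0.006,0,0,0.35],
    [0,0,0,0.012,0,0,0.35],
    [0,0,0,0.014,0,0,0.35],
  ],
)

```text
clock: 15.42
position: [0.5931, -0.1764, 0.0689]
orientation: [-3.141, 0.006, -0.308]
ft_force: [-5.5, 2.6, 2.8]
width: 0.0358
```

Seated at 82 mm of travel, as expected. I'll lower it 3 mm and release.

Request:
step_arm(
  steps=[
    [0,-0.008,0,0.004,0,0.01,0.35],
    [0,-0.008,0,0.004,0,0.02,0.35],
    [0,-0.008,0,0.004,0,0.02,0.35],
    [0,-0.008,0,0.004,0,0.02,-0.1],
    [0,-0.008,0,0.004,0,0.02,-0.1],
    [0,-0.008,0,0.004,0,0.02,-0.2],
    [0,-0.008,0,0.004,0,0.02,-0.2],
    [0,-0.008,0,0.004,0,0.02,-0.2],
  ],
)

```text
clock: 16.08
position: [0.5941, -0.1767, 0.066]
orientation: [-3.141, 0.012, -0.308]
ft_force: [0.6, -0.4, -0.3]
width: 0.055
```

Request:
step_arm(
  steps=[
    [0,-0.01,0,0,0,-0.2,-0.4],
    [0,-0.01,0,0,0,-0.4,-0.5],
    [0,-0.01,0,-0.1,0,-0.65,-0.5],
    [0,-0.01,0,-0.3,0,-0.65,-0.5],
    [0,-0.01,0,-0.5,0,-0.65,-0.5],
    [0,-0.01,0,-0.5,0,-0.65,-0.5],
    [0,-0.01,0,-0.5,0,-0.65,-0.5],
  ],
)

```text
clock: 16.67
position: [0.5231, -0.154, 0.1649]
orientation: [-3.14, 0.019, -0.308]
ft_force: [1.1, -0.3, -0.1]
width: 0.0693
```

```bash
python3 - <<'E'
from h import *
s=monitor.sense(); print(s["position"],s["orientation"])
w=get_image("wrist"); a=get_image("side")
save("w7",np.vstack([cv2.resize(w["pixels"][0:240,160:480],(480,360)),cv2.resize(a["pixels"][160:220,310:390],(480,240)[:2],interpolation=cv2.INTER_CUBIC)])[:600])
E
```

```text
[ 0.52314405 -0.1539616   0.16490297] [-3.14029409  0.01905492 -0.30798712]
```

View pics/w7.png

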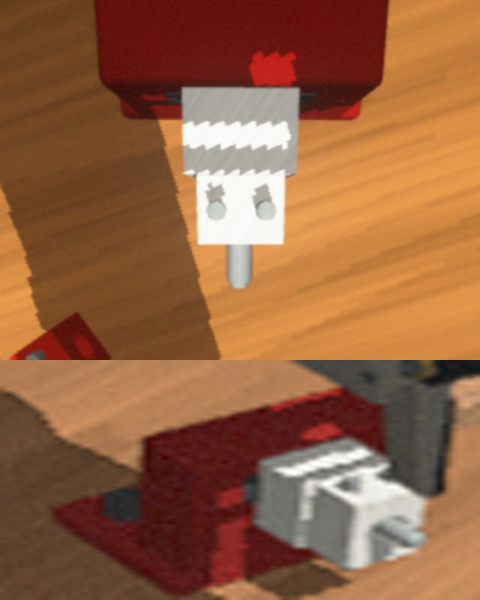

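Both jaws are flush and upright. The wide jaw's top spans (182–298) and the pinned jaw's (198–285), both centred on the rod at 239. Next is the cap.

Request:
step_arm(
  steps=[
    [0,0.024,-0.1,-0.1,-0.25,0,-0.5],
    [0,0.024,-0.2,-0.2,-0.5,0,-0.5],
    [0,0.024,-0.246,-0.3,-0.75,0,-0.5],
    [0,0.024,-0.246,-0.355,-1,0,-0.5],
    [0,0.024,-0.246,-0.355,-1,0,-0.5],
    [0,0.024,-0.246,-0.355,-1,0,-0.5],
  ],
)

```text
clock: 17.27
position: [0.5209, 0.007, 0.1655]
orientation: [-3.139, -0.002, -0.11]
ft_force: [-0.5, -0.8, -0.3]
width: 0.0687
```

```bash
sed -i 's/max(c,key=cv2.contourArea))\[/max(c,key=cv2.contourArea) if c else np.zeros((3,1,2),np.int32))[/' tops.py; python3 tops.py
```

```text
[0.5209 0.007  0.1655] [-3.1393 -0.0015 -0.1097]
jaw_wide_center 0.86 c,size,ang ((628.5359497070312, -214.49591064453125), (48.11388397216797, 39.23045349121094), 72.12611389160156)
jaw_pins_center 0.97 c,size,ang ((710.1646728515625, 201.07553100585938), (0.0, 0.0), 0.0)
end_cap_center 0.74 c,size,ang ((712.6358642578125, 205.57492065429688), (0.0, 0.0), 0.0)
```

Request:
step_arm(
  steps=[
    [-0.003,0,0,-0.05,-0.25,0,-0.5],
    [-0.003,0,0,-0.103,-0.5,0,-0.5],
    [-0.003,0,0,-0.103,-0.75,0,-0.5],
    [-0.003,0,0,-0.103,-1,0,-0.5],
    [-0.003,0,0,-0.103,-1,0,-0.5],
    [-0.003,0,0,-0.103,-1,0,-0.5],
  ],
)

```text
clock: 17.97
position: [0.5226, 0.1543, 0.1655]
orientation: [3.14, -0.001, -0.116]
ft_force: [-0.5, -0.4, 0.1]
width: 0.069
```

```bash
python3 - <<'E'
from h import *
np.set_printoptions(precision=4,suppress=True)
s=monitor.sense(); print(s["position"],s["orientation"])
w=get_image("wrist"); 
for r in finder.trace("end_cap_center",w)[:2]:
    y,x=np.where(r["pixels"]); print(r["p"],r["xy"],x.min(),x.max(),y.min(),y.max())
save("w8",w["pixels"][:420])
E
```

```text
[0.5226 0.1543 0.1655] [ 3.1403 -0.0011 -0.1155]
0.85 [295.5, 233.6] 273 319 210 257
```

View pics/w8.png

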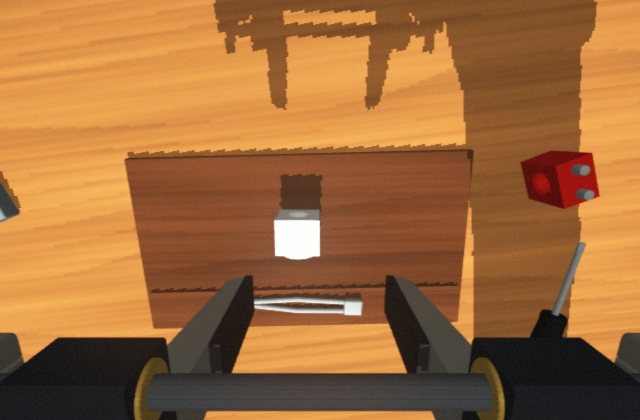

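The cap is square in the view: its top spans (275–320, 218–255), the open bore faces the holder, and the boss shows at the bottom (298,258).

```bash
python3 - <<'E'
from h import *
np.set_printoptions(precision=4,suppress=True)
w=get_image("wrist"); s=monitor.sense(); g=w["pixels"].min(2)
m=(g[200:265,265:330]>190).astype(np.uint8); print(m.sum(1)[::3],np.where(m.any(1))[0][[0,-1]]+200)
c,_=cv2.findContours(m,0,1); c=max(c,key=cv2.contourArea)[:,0,:]+[265,200]
P=np.array([back(w,q,.052)[:2]*1000 for q in c],np.float32); print(cv2.minAreaRect(P))
P=np.array([back(w,q,.052)[:2] for q in((275,218),(320,218),(320,255),(275,255))]); print(P,P.mean(0)); d=P.mean(0)-s["position"][:2]; y=s["orientation"][2]
print("tool dx,dy",d@[np.cos(y),np.sin(y)],d@[np.sin(y),-np.cos(y)])
E
```

```text
[ 0  0  0  0  0  0  0 46 46 46 45 45 45 45 45 45 45 45 45 26  0  0] [221 259]
((522.9354248046875, 172.31312561035156), (36.428489685058594, 32.315185546875), 83.0836410522461)
[[0.5431 0.1838]
 [0.5387 0.148 ]
 [0.5077 0.1517]
 [0.5122 0.1887]] [0.5254 0.1681]
tool dx,dy 0.0007772972950243663 -0.01738871767731443
```

```bash
python3 - <<'E'
from h import *
np.set_printoptions(precision=4,suppress=True)
w=get_image("wrist"); g=w["pixels"].min(2)
m=np.zeros(g.shape,np.uint8); m[200:265,265:330]=g[200:265,265:330]>190
for v in (225,240,250):
    u=np.where(m[v])[0]; print(v,u.min(),u.max(),back(w,(u.min(),v),.052),back(w,(u.max()+1,v),.052))
print(proj(w,[.5229,.1723,.052]),proj(w,[.5254,.1681,.052]),monitor.sense()["position"])
E
```

```text
225 270 314 [0.5379 0.1884 0.052 ] [0.5335 0.1524 0.052 ]
240 271 314 [0.5253 0.1896 0.052 ] [0.521  0.1539 0.052 ]
250 271 314 [0.5169 0.1909 0.052 ] [0.5125 0.155  0.052 ]
[[292.3747 240.3797]] [[297.0458 236.8546]] [0.5226 0.1509 0.1657]
```

Request:
step_arm(
  steps=[
    [0,0,0.004,-0.007,-0.143,0.2,-0.5],
    [0,0,0.004,-0.012,-0.143,0.45,-0.5],
    [0,0,0.004,-0.017,-0.143,0.7,-0.5],
    [0,0,0.004,-0.02,-0.143,0.91,-0.5],
    [0,0,0.004,-0.02,-0.143,0.91,-0.5],
    [0,0,0.004,-0.02,-0.143,0.91,-0.5],
    [0,0,0.004,-0.02,-0.143,0.91,-0.5],
  ],
)

```text
clock: 18.75
position: [0.5238, 0.1716, 0.0308]
orientation: [3.14, -0.003, -0.126]
ft_force: [0.5, -0.1, 0.8]
width: 0.0685
```

Request:
step_arm(
  steps=[
    [0,-0.004,0,0,-0.003,0.03,-0.3],
    [0,-0.004,0,0,-0.003,0.03,-0.3],
    [0,-0.004,0,0,-0.003,0.03,-0.1],
    [0,-0.004,0,0,-0.003,0.03,0.1],
    [0,-0.004,0,0,-0.003,0.03,0.35],
    [0,-0.004,0,0,-0.003,0.03,0.35],
    [0,-0.004,0,0,-0.003,0.03,0.35],
  ],
  force=40,
)

```text
clock: 19.33
position: [0.524, 0.1722, 0.0267]
orientation: [3.141, -0.0, -0.126]
ft_force: [0.2, -0.8, 3.4]
width: 0.0359
```

Request:
step_arm(
  steps=[
    [0,0,0,0,0,0,0.35],
    [0,0,0,0,0,0,0.35],
  ],
)

```text
clock: 19.5
position: [0.524, 0.1722, 0.0267]
orientation: [3.141, -0.0, -0.126]
ft_force: [-0.0, -0.3, -0.0]
width: 0.0354
```

Request:
step_arm(
  steps=[
    [0,0,0,0,0,-0.25,0.35],
    [0,0,0,0,0,-0.5,0.35],
    [0,0,0,0,0.1,-0.87,0.35],
    [0,0,0.1,0,0.35,-0.87,0.35],
    [0,0,0.2,0,0.6,-0.87,0.35],
    [0,0,0.234,0,0.9,-0.87,0.35],
    [0,0,0.234,0,1,-0.87,0.35],
    [0,0,0.234,0,1,-0.87,0.35],
  ],
)

```text
clock: 20.17
position: [0.504, 0.018, 0.1575]
orientation: [3.139, -0.001, -0.318]
ft_force: [-0.5, -0.3, -0.4]
width: 0.0357
```

Request:
step_arm(
  steps=[
    [0.003,0,-0.008,0.1,0.25,0,0.35],
    [0.003,0,-0.008,0.2,0.5,0,0.35],
    [0.003,0,-0.008,0.3,0.75,0,0.35],
    [0.003,0,-0.008,0.42,1,0,0.35],
    [0.003,0,-0.008,0.42,1,0,0.35],
    [0.003,0,-0.008,0.42,1,0,0.35],
    [0.003,0,-0.008,0.42,1,0,0.35],
  ],
)

```text
clock: 20.75
position: [0.5169, -0.143, 0.1574]
orientation: [-3.141, 0.001, -0.311]
ft_force: [0.8, 1.0, -1.1]
width: 0.0356
```

```bash
python3 - <<'E'
from h import *
s=monitor.sense(); print(s["position"],s["orientation"])
w=get_image("wrist"); im=w["pixels"].astype(int); sat=im.max(2)-im.min(2)
np.set_printoptions(precision=4,suppress=True)
for v in range(150,182,4):
    u=np.where(sat[v,290:350]<22)[0]; 
    if len(u): print(v,(u.min()+u.max())/2+290,len(u),back(w,((u.min()+u.max())/2+290,v),.075))
# cap edges
for v in range(255,350,12):
    u=np.where((im[v,200:440].min(1)>120))[0]
    if len(u): print("cap",v,u.min()+200,u.max()+200)
save("w9",w["pixels"][:420])
E
```

```text
[ 0.51691423 -0.14302418  0.15737942] [-3.14130883e+00  5.36518092e-04 -3.11250727e-01]
150 331.5 16 [ 0.5812 -0.1727  0.075 ]
154 331.5 16 [ 0.5787 -0.1719  0.075 ]
158 331.5 16 [ 0.5761 -0.1712  0.075 ]
162 331.5 16 [ 0.5736 -0.1704  0.075 ]
166 331.5 16 [ 0.571  -0.1696  0.075 ]
170 331.5 16 [ 0.5685 -0.1688  0.075 ]
174 331.0 15 [ 0.566  -0.1676  0.075 ]
178 331.5 12 [ 0.5633 -0.1672  0.075 ]
cap 267 309 329
cap 279 308 329
cap 303 276 360
cap 315 277 359
cap 327 278 359
cap 339 278 359
```

View pics/w9.png

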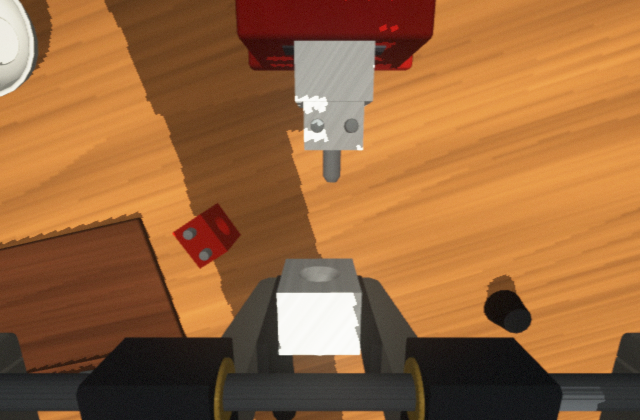

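The cap is held squarely, with its bore at (319,272). The rod is at px 331.5, so I need to shift about 9 mm right.

Request:
step_arm(
  steps=[
    [0,0,0,0,0.059,0.2,0.35],
    [0,0,0,0,0.059,0.4,0.35],
    [0,0,0,0,0.059,0.57,0.35],
    [0,0,0,0,0.059,0.573,0.35],
    [0,0,0,0,0.059,0.573,0.35],
    [0,0,0,0,0.059,0.573,0.35],
    [0,0,0,0,0.059,0.573,0.35],
  ],
)

```text
clock: 21.38
position: [0.5158, -0.1501, 0.0732]
orientation: [-3.14, -0.002, -0.308]
ft_force: [-0.2, -0.2, -1.7]
width: 0.0356
```

```bash
python3 - <<'E'
from h import *
np.set_printoptions(precision=4,suppress=True)
w=get_image("wrist"); s=monitor.sense(); print(s["position"],s["orientation"]); im=w["pixels"].astype(int); sat=im.max(2)-im.min(2)
n=np.array([.3065,.952])
for v in range(100,230,6):
    u=np.where(sat[v,280:360]<22)[0]; 
    if 5<len(u)<40: q=back(w,((u.min()+u.max())/2+280,v),.075); print(v,(u.min()+u.max())/2+280,len(u),q,"TCP left of rod mm",(s["position"][:2]-q[:2])@n*1e3)
E
```

```text
[ 0.5157 -0.1503  0.0732] [-3.1404 -0.0025 -0.3086]
160 322.0 27 [ 0.5808 -0.1724  0.075 ] TCP left of rod mm 1.1341850558422588
166 322.5 26 [ 0.5782 -0.1719  0.075 ] TCP left of rod mm 1.3743781264009125
172 322.0 25 [ 0.5758 -0.1708  0.075 ] TCP left of rod mm 1.1651039221457473
178 322.0 25 [ 0.5732 -0.17    0.075 ] TCP left of rod mm 1.1807786024023261
184 322.0 25 [ 0.5706 -0.1692  0.075 ] TCP left of rod mm 1.196599457115469
190 322.0 25 [ 0.568  -0.1684  0.075 ] TCP left of rod mm 1.2125685405919142
196 322.0 25 [ 0.5654 -0.1676  0.075 ] TCP left of rod mm 1.2286879458140025
202 322.0 19 [ 0.5627 -0.1667  0.075 ] TCP left of rod mm 1.24495980535404
```

Request:
step_arm(
  steps=[
    [0.001,-0.003,0.003,0.05,0.01,0.01,0.35],
    [0.001,-0.003,0.003,0.1,0.01,0.012,0.35],
    [0.001,-0.003,0.003,0.15,0.01,0.013,0.35],
    [0.001,-0.003,0.003,0.18,0.01,0.013,0.35],
    [0.001,-0.003,0.003,0.18,0.01,0.013,0.35],
    [0.001,-0.003,0.003,0.18,0.01,0.013,0.35],
  ],
)

```text
clock: 21.93
position: [0.541, -0.1601, 0.0711]
orientation: [-3.14, 0.0, -0.311]
ft_force: [0.2, 0.6, -2.5]
width: 0.0356
```

```bash
cat > lat.py <<'E'
from h import *
np.set_printoptions(precision=4,suppress=True)
w=get_image("wrist"); s=monitor.sense(); print(s["position"],s["orientation"],s["ft_force"]); im=w["pixels"].astype(int); sat=im.max(2)-im.min(2)
n=np.array([.3065,.952])
for v in range(150,270,8):
    u=np.where(sat[v,280:360]<22)[0]; 
    if 5<len(u)<40: q=back(w,((u.min()+u.max())/2+280,v),.075); print(v,(u.min()+u.max())/2+280,len(u),"left mm",(s["position"][:2]-q[:2])@n*1e3)
E
python3 lat.py
```

```text
[ 0.5407 -0.16    0.0711] [-3.1397  0.0006 -0.3112] [ 0.0981 -0.0287 -1.7646]
230 317.5 24 left mm -0.5299770808483675
238 317.5 24 left mm -0.5319620082820538
246 317.5 24 left mm -0.533973123433497
254 318.0 23 left mm -0.29811608704087483
```

Request:
step_arm(
  steps=[
    [-0.002,0,0,0.012,-0.002,-0.003,0.35],
    [-0.002,0,0,0.024,-0.002,-0.003,0.35],
    [-0.002,0,0,0.036,-0.002,-0.003,0.35],
    [-0.002,0,0,0.048,-0.002,-0.003,0.35],
    [-0.002,0,0,0.06,-0.002,-0.003,0.35],
    [-0.002,0,0,0.07,-0.002,-0.003,0.35],
    [-0.002,0,0,0.08,-0.002,-0.003,0.35],
  ],
)

```text
clock: 22.57
position: [0.5523, -0.1634, 0.0715]
orientation: [-3.141, 0.001, -0.311]
ft_force: [0.0, -1.4, -1.1]
width: 0.0359
```

Request:
step_arm(
  steps=[
    [0,0,0,0.008,0,0,0.35],
    [0,0,0,0.016,0,0,0.35],
    [0,0,0,0.024,0,0,0.35],
    [0,0,0,0.032,0,0,0.35],
  ],
)

```text
clock: 22.9
position: [0.5556, -0.1644, 0.0708]
orientation: [-3.141, 0.004, -0.311]
ft_force: [-1.6, 0.2, -3.7]
width: 0.0357
```

Request:
step_arm(
  steps=[
    [0,0,0,0.008,0,0,0.35],
    [0,0,0,0.016,0,0,0.35],
    [0,0,0,0.024,0,0,0.35],
    [0,0,0,0.03,0,0,0.35],
  ],
)

```text
clock: 23.23
position: [0.56, -0.1659, 0.0707]
orientation: [-3.141, 0.004, -0.311]
ft_force: [-1.4, 0.7, -2.9]
width: 0.0355
```

Request:
step_arm(
  steps=[
    [0,0,0,0.01,0,-0.002,0.35],
    [0,0,0,0.02,0,-0.002,0.35],
    [0,0,0,0.03,0,-0.002,0.35],
    [0,0,0,0.04,0,-0.002,0.35],
  ],
)

```text
clock: 23.57
position: [0.5659, -0.1678, 0.0708]
orientation: [-3.141, 0.004, -0.311]
ft_force: [-0.9, 0.6, -3.5]
width: 0.0357
```

Request:
step_arm(
  steps=[
    [0,-0.004,0,0.006,0,0,0.35],
    [0,-0.004,0,0.012,0,0,0.35],
    [0,-0.004,0,0.018,0,0,0.35],
  ],
)

```text
clock: 23.82
position: [0.5671, -0.1681, 0.0707]
orientation: [-3.141, 0.01, -0.311]
ft_force: [-7.7, 2.2, 2.9]
width: 0.0358
```

Request:
step_arm(
  steps=[
    [0,-0.006,0,0.006,0,0,0.35],
    [0,-0.006,0,0.012,0,0,0.35],
    [0,-0.006,0,0.018,0,0,0.35],
  ],
)

```text
clock: 24.07
position: [0.5669, -0.168, 0.0707]
orientation: [-3.14, 0.022, -0.311]
ft_force: [-12.0, 4.7, 8.2]
width: 0.0359
```

Request:
step_arm(
  steps=[
    [0,0.015,0,0.004,0,0,0.35],
    [0,0.028,0,0.006,0,0,0.35],
    [0,0.028,0,0.006,0,0,0.35],
  ],
)

```text
clock: 24.32
position: [0.5673, -0.1681, 0.0706]
orientation: [-3.14, -0.0, -0.312]
ft_force: [-3.7, 1.5, -2.3]
width: 0.0357
```

Request:
step_arm(
  steps=[
    [0,0,0,0.004,0,0,-0.1],
    [0,0,0,0.004,0,0,-0.2],
    [0,0,0,0.004,0,0,-0.2],
    [0,0,0,0.004,0,0,-0.2],
    [0,0,0,0.004,0,0,-0.2],
  ],
)

```text
clock: 24.73
position: [0.5685, -0.1686, 0.071]
orientation: [-3.14, -0.001, -0.312]
ft_force: [-0.5, 0.5, -0.5]
width: 0.0554
```

Request:
step_arm(
  steps=[
    [0,0,0,0,0,-0.2,-0.3],
    [0,0,0,0,0,-0.4,-0.4],
    [0,0,0,0,0,-0.65,-0.5],
    [0,0,0,-0.2,0,-0.7,-0.5],
    [0,0,0,-0.4,0,-0.7,-0.5],
    [0,0,0,-0.4,0,-0.7,-0.5],
    [0,0,0,-0.4,0,-0.7,-0.5],
  ],
)

```text
clock: 25.32
position: [0.5108, -0.1498, 0.1765]
orientation: [-3.139, -0.002, -0.311]
ft_force: [-0.0, 0.5, 0.2]
width: 0.0688
```

```bash
python3 - <<'E'
from h import *
s=monitor.sense(); print(s["position"],s["orientation"],s["ft_force"],s["width"])
w=get_image("wrist"); a=get_image("side"); b=get_image("scene")
k=dict(interpolation=cv2.INTER_CUBIC)
save("w10",np.hstack([cv2.resize(w["pixels"][0:240,200:440],(500,500),**k),np.vstack([cv2.resize(a["pixels"][165:215,330:390],(300,250),**k),cv2.resize(b["pixels"][285:345,235:307],(300,250),**k)])]))
E
```

```text
[ 0.51082006 -0.14984972  0.17651609] [-3.13924732e+00 -2.42116709e-03 -3.11373980e-01] [-0.01561951  0.52764606  0.24891338] 0.06881706645382694
```

View pics/w10.png

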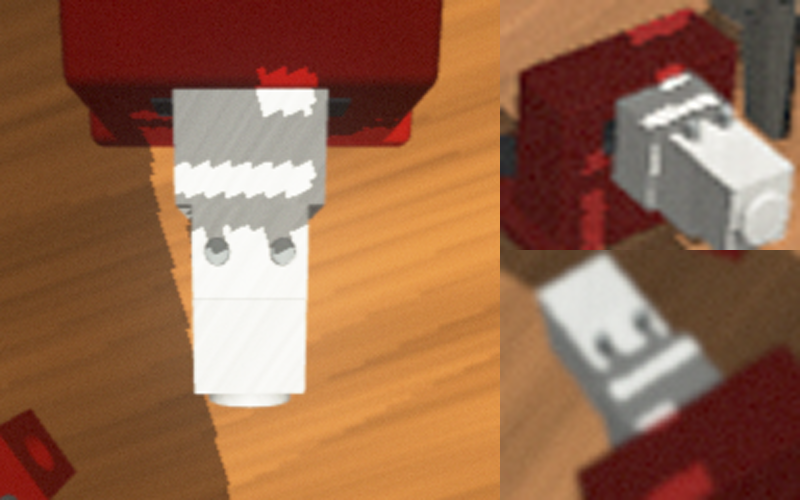

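The last view shows the cap, pinned jaw and wide jaw in line, parallel and upright. The cap/pin seam at crop y≈298 is only a hairline. One numeric check, then I'll hand in.

```bash
python3 - <<'E'
from h import *
w=get_image("wrist"); u=np.array([.952,-.3065])
f=lambda y,z:back(w,(200+250*.48,y*.48),z)[:2]@u*1e3
a=[f(89,.096),f(205,.096),f(298,.096),f(393,.0955)]; print(np.round(a,1),np.round(-np.diff(a),1), "sum 90:",a[0]-a[3])
print(monitor.sense()["clock"])
E
```

```text
[668.9 636.8 609.  578.6] [32.2 27.7 30.4] sum 90: 90.27677775413247
25.5167
```

Measured lengths are 32.2, 27.7 and 30.4 mm against nominal 32, 28 and 30, so the stack has no gaps.

```bash
python3 -c "
from plant import env
print(env.hand_in())"
```

```text
the job is handed in; nothing more can be done
None
```

The case holder is back together and handed in at about 25.5 s: the wide jaw went on first, then the pinned jaw, then the end cap.

- **Seating:** I pushed each part until it butted on what was behind it. The highest wrist force I read was about 15 N, while pressing the cap home.
- **Last view:** All three parts looked upright and in line on the rod. The stack measured 32.2 + 27.7 + 30.4 mm, about 90.3 mm in all against 90 mm nominal, so I saw no gaps.
- **Hands off:** The gripper was open and clear of everything at hand-in. I did not touch the red look-alike or the bench things.
- **Corrections and disagreements:**
  - I gripped the pinned jaw again on the board because the first grip sat about 4 mm off along its length.
  - I corrected the tool's tilt in the wrong direction while seating the parts. The tool was up to 1.3° out of level while pressing the cap, and I levelled it before letting go.
  - One cap position estimate disagreed with another by 4 mm because the arm was still settling. I used the fitted outline and the grip was good.
- **Not checked:** I did not check the bystanders' positions after the moves.

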